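# Bring the black sleeve round to the arrow on the picking carousel

## Task

Turn the green-spoked picking carousel until the tray with the black sleeve stands in line with the orange arrow, by pushing slowly and gently on the carousel's spokes from the side with a closed fingertip. Do not grip the carousel, do not touch or lift any of the four parts riding in its trays, and leave the other things on the bench alone. Finish with the carousel at rest and the hand clear of it.

Things in the scene. Friction and masses are not known exactly. Their poses are not given: they have to be found in the camera images.
- foot: The carousel's fixed round dark steel foot, 230 mm across and 12 mm high, on the bench. Origin on the carousel's vertical axis at bench height. Its x axis is where spoke 0 points when the carousel joint reads 0.
- carousel (a joint): The wheel that turns on the foot, rad, positive anticlockwise seen from above, 0 at the start, no stops: it turns either way without limit. Four green spokes 90 degrees apart; spoke k points at foot yaw + joint + k*90 degrees. A steady drag of about 0.12 N m resists turning (about 2 N at 70 mm from the axis), and it stops where it is left. The wheel weighs about 0.45 kg.
- spoke (a point): Point on the top of green spoke 0, 70 mm from the axis, 60 mm above the bench; it turns with the wheel. Each spoke is a bar 12 mm wide, standing from 30 to 60 mm above the bench, reaching from the hub to 105 mm from the axis. The grey hub is 52 mm across and 71 mm high. Between spokes nothing stands higher than 15 mm over the bench.
- tray (a point): Centre of the floor of the white square tray on the end of spoke 0, 135 mm from the axis, 33 mm above the bench. All four trays are alike, 60 x 60 mm outside, 54 mm inside, rim 46 mm above the bench. Each holds one part; which part stands in which tray varies.
- arrow_spot (a point): Where the middle of the sleeve's tray should come: 135 mm from the axis, 33 mm above the bench, in line with the orange arrow. The arrow is a fixed orange block 20 mm wide and 20 mm high with a point, 176 to 235 mm from the axis, pointing inward at it; a thin 12 mm wide orange strip (top 15 mm above the bench) runs from it in over the foot, under the wheel.
- sleeve: Black plastic tube section standing upright in one of the trays, 46 mm across, 55 mm high, open through (36 mm bore). Origin at the centre of its underside. It has up to 4 mm of play in its tray. Its top is 88 mm above the bench: the tallest part on the carousel.
- bearing: Steel bearing ring lying in another tray, 46 mm across, 16 mm high. Origin at the centre of its underside.
- cap: Blue stepped plastic cap in another tray, 44 mm across, 40 mm high. Origin at the centre of its underside.
- spool: Yellow plastic spool standing in another tray, 44 mm across, 44 mm high. Origin at the centre of its underside.
- spray: Blue bottle with white cap, 52 mm across, 140 mm high, standing on the bench left of the carousel. Origin at its underside. Bystander.
- mug: White mug, 76 mm across, 85 mm high, on the bench left of the carousel. Origin at its underside. Bystander.
- driver: Screwdriver lying on the bench right of the carousel, along its x axis. Bystander.
- grease: Yellow jar with black lid, 60 mm across, 60 mm high, on the bench right of the carousel. Origin at its underside. Bystander.

How it is judged:
At the end, for the whole second after the job is handed in: The middle of the black sleeve is within 18 mm, seen from above, of the arrow's spot; the carousel is at rest; all four parts still sit upright in their trays; the bystanders are within 30 mm of where they were (horizontal distance between sleeve and arrow_spot below 0.018 m and velocity of joint carousel between -0.03 and 0.03 rad/s and height (world z) of sleeve between 0.021 and 0.043 m and angle between each of sleeve, bearing, cap, spool's own z axis and vertical below 0.2 rad and height (world z) of bearing between 0.021 and 0.043 m and height (world z) of cap between 0.021 and 0.043 m and height (world z) of spool between 0.021 and 0.043 m and distance of each of spray, mug, driver, grease from where it was at the start of the episode below 0.03 m); the robot touches nothing.
It fails at once if the robot touches one of the four parts in the trays (over 0.5 N) (contact force between any of the fingers, the arm and sleeve above 0.5 N or contact force between any of the fingers, the arm and bearing above 0.5 N or contact force between any of the fingers, the arm and cap above 0.5 N or contact force between any of the fingers, the arm and spool above 0.5 N).
It fails at once if a part is lifted, tipped or thrown out of its tray (height (world z) of any of sleeve, bearing, cap, spool below 0.018 m or height (world z) of any of sleeve, bearing, cap, spool above 0.048 m or angle between any of sleeve, bearing, cap, spool's own z axis and vertical above 0.35 rad).
It fails at once if the carousel is gripped or shoved hard: the fingers press on it with more than 30 N (contact force between the fingers and foot above 30 N).
It fails at once if the carousel is spun faster than 2 rad/s (velocity of joint carousel above 2 rad/s or velocity of joint carousel below -2 rad/s).
It fails at once if a bystander on the bench is displaced by more than 30 mm (distance of any of spray, mug, driver, grease from where it was at the start of the episode above 0.03 m).
It also fails if it takes over 48 s, if anything falls off the work surface, if the arm or the gripper's body presses on something with over 40 N, if the wrist force passes 120 N, or if a joint passes its speed limit or range.

## Robot

A 6-joint arm with a two-finger parallel gripper is mounted at the origin on the work surface. World frame = base frame: x ahead of the robot, y to its left, z up, the work surface at z = 0. Lengths are in m, angles in rad, forces in N, time in s.
With the tool pointing down it reaches from about 0.35 to 0.925 m from the base axis. Payload 6.4 kg.
Tool frame: the origin (TCP) lies midway between the tips of the shut fingers; the grasp point (between the pads) lies 19 mm behind it; z points along the fingers, y is the line along which they close (so a half turn about z gives the same grasp; the last joint's range is limited). The gripper opens to 85 mm and grips with 20 to 120 N. Pads are 22 mm wide; open, the fingers measure 114 mm over their backs; the gripper's body (76 mm by 85 mm) begins 54 mm behind the grasp point. The pads swing forward as they close: fully open they stand 13 mm farther back than shut.
Start: joints at [-1.473, 0.245, 1.558, -0, 1.339, -0.174], TCP at [0.175, -0.626, 0.231] pointing down, gripper open.
Joint ranges: [-3.13, 3.13], [-1.02, 2.26], [0.13, 2.54], [-0.95, 4.09], [0.21, 2.88], [-2.74, 2.74]. Speed limits (rad/s): [2.57, 2.57, 3.14, 3.14, 3.14, 3.14].

## Interface

Orientations are given as a 3x3 rotation matrix whose columns are the frame's x, y, z axes.
In Python, from cell import monitor, cams, job gives the robot as it stands. The module is installed in compiled form; this text tells all that it offers.
- The arm moves only by the shell command python3 -m creep 'ROWS' [FORCE]. ROWS is JSON, a list of rows, each an object with "xyz": the shift along the tool's x, y, z scaled (see below), a list of three; "yaw": the turn about the tool's z scaled (see below); "fingers": the closure, from 0 (fully open) to 1 (shut). A call has 1 to 12 rows; each row is the pose to reach, as a shift and turn from the pose commanded when the call began, along the tool's axes at that moment; what a row does not reach only later rows make up. The controller multiplies each number of a shift by 300 mm and each number of a turn by 60 degrees. A row lasts 1/10 s, in which the tool goes at most 50 mm and 8.59 degrees, less where a joint would pass 70% of its speed; a pose out of reach is approached as far as the arm can. A call with a number of a shift or a turn outside -1 to 1 is refused whole. A call with a gripper value outside its range is refused whole. The fingers move at their own pace and stop on an object; FORCE is the grip in N (left out, the last holds). Time passes only in rows, so rows that repeat a pose let the fingers close. It gives the time, the measured TCP pose, the force, the opening and the grip force at its end, in the units of the state.
- monitor.get_obs(): the state, without advancing time (a new reading comes with each control period).
- cams.snapshot(name): name is "side" or "top" or "wrist"; returns the picture (384x512x3 uint8, red, green, blue); there is no depth.
- cams.camera_params(name): a dict with "K" (3x3 intrinsics, pixels), "distortion" ([k1, k2, p1, p2, k3] as OpenCV has them; the pictures are not rectified), "pose" (4x4, takes a point from camera to world coordinates). Camera axes: x right, y up, looking along -z (the intrinsics and any distortion apply to the point x, -y, -z); pixel columns grow to the right and rows downward; lengths in m; the calibration is good to about 2 mm. A picture is of the moment at which its call begins: read the wrist's pose just before it. camera_params takes no time and is no camera call; for the wrist camera it gives the pose at the moment of the call.
- job.hand_in(): hands the job in; it is judged then, once.
The state is a dict: "clock": time; "joints": joint angles; "qd": joint speeds; "joint_efforts": joint torques, N m; "position": TCP position; "orientation": TCP orientation; "force": force on the tool from outside, world axes, zero at the start; "torque": the same for the moment, N m; "gripper_width": finger opening in m; "gripper_force": force on a finger pad.
Only numpy, scipy, OpenCV 4.12 (cv2) and the standard library are available. Lean on these libraries where they do the work, as an engineer would, in place of code of your own. Each camera call takes 0.05 s, during which the arm holds its last target. There are 200 camera calls.

## Working session

There is one attempt and no reset: what is moved stays moved. The work goes in short steps, Python scripts to look and compute and a shell command to move; the robot and the scene stay as the last step left them, time stands still between calls to the robot, and variables do not carry over. Pictures are saved under pics/ and viewed, at most 10 in all, crops included, and the job is handed in when it is done.

```bash
mkdir -p pics
cat > h.py <<'E'
import numpy as np,cv2
from cell import monitor,cams,job
def ray(name,px,z):
    p=cams.camera_params(name);K=np.array(p['K']);D=np.array(p['distortion']);T=np.array(p['pose'])
    u=cv2.undistortPoints(np.array(px,float).reshape(-1,1,2),K,D)[:,0]
    d=np.c_[u[:,0],-u[:,1],-np.ones(len(u))]@T[:3,:3].T;o=T[:3,3]
    return o+d*((z-o[2])/d[:,2])[:,None]
E
python3 - <<'E'
from h import *
a=cams.snapshot('top');cv2.imwrite('pics/top0.png',cv2.resize(a[:,:,::-1],(800,600)));np.save('top0.npy',a)
o=monitor.get_obs();print(o['clock'],o['position'],np.round(o['orientation'],3),o['gripper_width'])
print(np.round(cams.camera_params('top')['pose'],3))
E
```

```text
0.05 [ 0.17447098 -0.62556798  0.23018177] [[ 0.963  0.268 -0.   ]
 [ 0.268 -0.963  0.002]
 [ 0.    -0.002 -1.   ]] 0.08552486355131765
[[ 0.003  0.997 -0.077  0.464]
 [-1.     0.003  0.004 -0.014]
 [ 0.004  0.077  0.997  1.166]
 [ 0.     0.     0.     1.   ]]
```

View pics/top0.png

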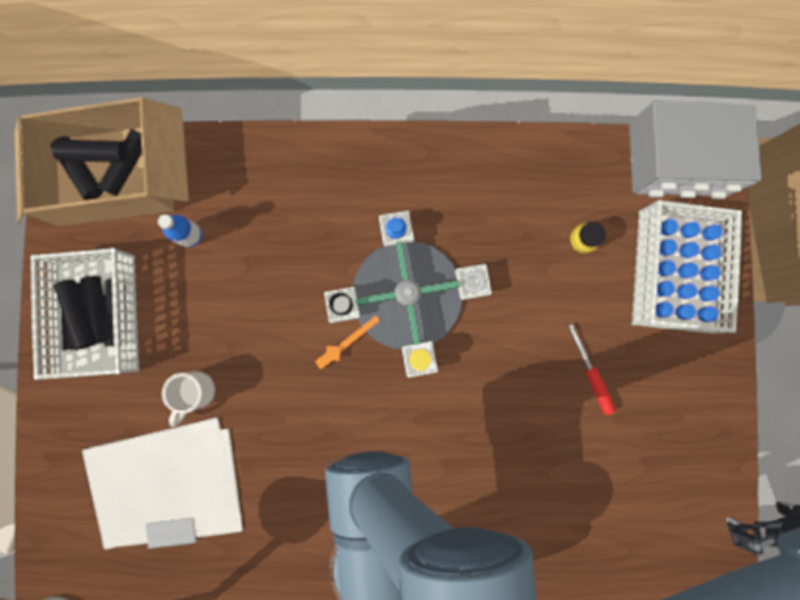

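The top view shows the black sleeve's tray on the left (342,304), the orange arrow at lower left (340,345), the hub at (407,293), the cap at the top, the bearing on the right and the spool at the bottom. The wheel has to turn about 30° anticlockwise.

```bash
cat >> h.py <<'E'
def measure(a):
    hsv=cv2.cvtColor(a,cv2.COLOR_RGB2HSV)
    def pts(lo,hi,z,n='top'):
        m=cv2.inRange(hsv,lo,hi);v,u=np.nonzero(m);return ray(n,np.c_[u,v],z)[:,:2]
    c0=ray('top',[[407/1.5625,293/1.5625]],.071)[0,:2]
    g=pts((60,60,50),(88,255,255),.06); g=g[np.linalg.norm(g-c0,axis=1)<.12]
    # two perpendicular lines by angle class, refine centre
    c=c0.copy()
    for _ in range(10):
        d=g-c;r=np.linalg.norm(d,axis=1);s=r>.035
        th=np.angle(np.mean(np.exp(4j*np.arctan2(d[s,1],d[s,0]))))/4
        R=np.array([[np.cos(th),np.sin(th)],[-np.sin(th),np.cos(th)]]);q=d@R.T
        A=s&(abs(q[:,1])<.015);B=s&(abs(q[:,0])<.015)
        c=c+R.T@np.array([np.median(q[B,0]),np.median(q[A,1])])
    o=pts((8,150,120),(20,255,255),.02);o=o[np.linalg.norm(o-c,axis=1)<.26]
    far=o[np.linalg.norm(o-c,axis=1)>.17]
    return c,np.degrees(th),o,far,c0,len(g)
E
python3 - <<'E'
from h import *
a=np.load('top0.npy');c,th,o,far,c0,n=measure(a)
print('c',c,c0,'th',th,n)
for s in (o,far):
    d=s.mean(0)-c;print('arrow',len(s),np.degrees(np.arctan2(d[1],d[0])),np.linalg.norm(s-c,axis=1).min(),np.linalg.norm(s-c,axis=1).max())
E_=0
s=ray('top',[[342/1.5625,304/1.5625]],.088)[0,:2]-c
print('sleeve',np.linalg.norm(s),np.degrees(np.arctan2(s[1],s[0])))
for n,p in dict(cap=(397,228),bear=(473,282),spool=(420,359)).items():
    s=ray('top',[[p[0]/1.5625,p[1]/1.5625]],.07)[0,:2]-c;print(n,np.linalg.norm(s),np.degrees(np.arctan2(s[1],s[0])))
E
```

```text
c [ 0.56699755 -0.04295644] [ 0.56432653 -0.04261009] th 10.158474298934475 426
arrow 317 128.68710669476576 0.07810882568710632 0.23684291220957257
arrow 182 128.6746762658966 0.17036746006682887 0.23684291220957257
sleeve 0.12935738054103812 101.61804640818667
cap 0.12907647217719986 9.090795648578807
bear 0.13186152924002573 -81.38155734108149
spool 0.13456172738459918 -169.15510183135802
```

```bash
python3 -m creep '[{"xyz":[0.4,-0.33,0],"yaw":0,"fingers":1},{"xyz":[0.4,-0.33,0],"yaw":0,"fingers":1},{"xyz":[0.4,-0.33,0],"yaw":0,"fingers":1},{"xyz":[0.4,-0.33,0],"yaw":0,"fingers":1},{"xyz":[0.82,-0.68,0],"yaw":0,"fingers":1},{"xyz":[0.82,-0.68,0],"yaw":0,"fingers":1},{"xyz":[0.82,-0.68,0],"yaw":0,"fingers":1},{"xyz":[0.82,-0.68,0],"yaw":0,"fingers":1},{"xyz":[0.82,-0.68,0],"yaw":0,"fingers":1}]' 20
python3 - <<'E'
from h import *
o=monitor.get_obs();R=np.array(o['orientation']);print(np.round(R,3))
print(R.T@(np.array([.5395,-.1019,.231])-o['position'])/.3)
E
```

```text
clock: 0.95
position: [0.3574, -0.3624, 0.231]
orientation: [[0.962, 0.271, -0.0], [0.271, -0.962, 0.0], [-0.0, -0.0, -1.0]]
force: [0.4, -0.5, -0.0]
gripper_width: -0.0004
gripper_force: 0.0
[[ 0.962  0.271 -0.   ]
 [ 0.271 -0.962  0.   ]
 [-0.    -0.    -1.   ]]
[ 8.19906635e-01 -6.70939030e-01 -1.48401623e-04]
```

```bash
python3 -m creep '[{"xyz":[0.4,-0.33,0],"yaw":0.09,"fingers":1},{"xyz":[0.4,-0.33,0],"yaw":0.09,"fingers":1},{"xyz":[0.4,-0.33,0],"yaw":0.09,"fingers":1},{"xyz":[0.4,-0.33,0],"yaw":0.09,"fingers":1},{"xyz":[0.82,-0.67,0],"yaw":0.09,"fingers":1},{"xyz":[0.82,-0.67,0],"yaw":0.09,"fingers":1},{"xyz":[0.82,-0.67,0],"yaw":0.09,"fingers":1},{"xyz":[0.82,-0.67,0],"yaw":0.09,"fingers":1},{"xyz":[0.82,-0.67,0.15],"yaw":0.09,"fingers":1},{"xyz":[0.82,-0.67,0.28],"yaw":0.09,"fingers":1},{"xyz":[0.82,-0.67,0.28],"yaw":0.09,"fingers":1}]'
python3 - <<'E'
from h import *
a=cams.snapshot('wrist');b=cams.snapshot('side');cv2.imwrite('pics/ws1.png',cv2.resize(np.hstack([a,b])[:,:,::-1],(800,300)))
o=monitor.get_obs();R=np.array(o['orientation']);print(np.round(R,3))
print(R.T@(np.array([.5395,-.1019,.040])-o['position'])/.3)
E
```

```text
clock: 2.05
position: [0.5355, -0.1043, 0.1412]
orientation: [[0.985, 0.175, -0.012], [0.175, -0.985, 0.004], [-0.011, -0.006, -1.0]]
force: [-1.1, 1.2, -1.0]
gripper_width: 0.0001
gripper_force: 0.0
[[ 0.985  0.175 -0.001]
 [ 0.175 -0.985  0.   ]
 [-0.001 -0.    -1.   ]]
[ 0.00248769 -0.01195166  0.35799009]
```

View pics/ws1.png

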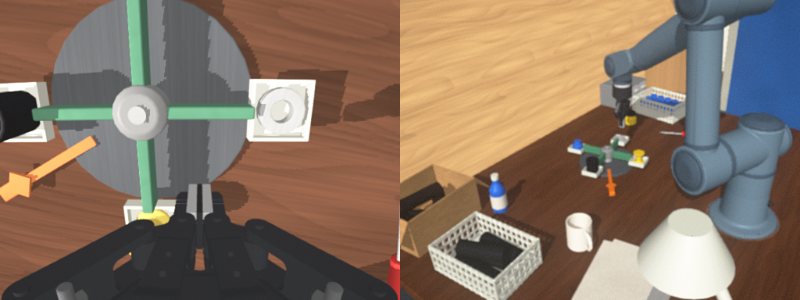

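The wrist view shows the fingertips at (200,190), in the free sector between the spool and bearing spokes. The side view is clear too, so I'll descend.

```bash
python3 -m creep '[{"xyz":[0.02,0.01,0.1],"yaw":0,"fingers":1},{"xyz":[0.02,0.02,0.2],"yaw":0,"fingers":1},{"xyz":[0.03,0.03,0.3],"yaw":0,"fingers":1},{"xyz":[0.04,0.046,0.355],"yaw":0,"fingers":1},{"xyz":[0.04,0.046,0.355],"yaw":0,"fingers":1},{"xyz":[0.04,0.046,0.355],"yaw":0,"fingers":1}]'
python3 - <<'E'
from h import *
o=monitor.get_obs();R=np.array(o['orientation']);p=o['position']
c=np.array([.567,-.043]);q=R[:2,:2].T@(p[:2]-c);print(q,p)
for al in range(0,31,2):
    a=np.radians(al);w=np.array([-.017*np.cos(a)+.067*np.sin(a),.067*np.cos(a)+.017*np.sin(a)])
    print(al,np.round((w-q)/.3,3),round(-al/60,3))
E
```

```text
clock: 2.75
position: [0.5557, -0.1168, 0.0433]
orientation: [[0.984, 0.176, 0.004], [0.176, -0.984, -0.002], [0.003, 0.002, -1.0]]
force: [-0.5, -0.5, 0.4]
gripper_width: 0.0001
gripper_force: 0.0
[-0.02406922  0.07068257] [ 0.55573007 -0.11681293  0.04329533]
0 [ 0.024 -0.012] 0.0
2 [ 0.031 -0.01 ] -0.033
4 [ 0.039 -0.009] -0.067
6 [ 0.047 -0.008] -0.1
8 [ 0.055 -0.007] -0.133
10 [ 0.063 -0.006] -0.167
12 [ 0.071 -0.005] -0.2
14 [ 0.079 -0.005] -0.233
16 [ 0.087 -0.005] -0.267
18 [ 0.095 -0.006] -0.3
20 [ 0.103 -0.006] -0.333
22 [ 0.111 -0.007] -0.367
24 [ 0.119 -0.009] -0.4
26 [ 0.127 -0.01 ] -0.433
28 [ 0.135 -0.012] -0.467
30 [ 0.143 -0.014] -0.5
```

```bash
python3 -m creep '[{"xyz":[0.012,-0.012,0],"yaw":0,"fingers":1},{"xyz":[0.024,-0.012,0],"yaw":0,"fingers":1},{"xyz":[0.031,-0.01,0],"yaw":-0.033,"fingers":1},{"xyz":[0.039,-0.009,0],"yaw":-0.067,"fingers":1},{"xyz":[0.047,-0.008,0],"yaw":-0.1,"fingers":1},{"xyz":[0.055,-0.007,0],"yaw":-0.133,"fingers":1},{"xyz":[0.063,-0.006,0],"yaw":-0.167,"fingers":1},{"xyz":[0.071,-0.005,0],"yaw":-0.2,"fingers":1},{"xyz":[0.079,-0.005,0],"yaw":-0.233,"fingers":1},{"xyz":[0.083,-0.005,0],"yaw":-0.25,"fingers":1},{"xyz":[0.083,-0.005,0],"yaw":-0.25,"fingers":1},{"xyz":[0.083,-0.005,0],"yaw":-0.25,"fingers":1}]'
python3 - <<'E'
from h import *
a=cams.snapshot('top');np.save('top1.npy',a);b=cams.snapshot('wrist');cv2.imwrite('pics/t1.png',cv2.resize(np.hstack([a,b])[:,:,::-1],(800,300)))
hsv=cv2.cvtColor(a,cv2.COLOR_RGB2HSV);v,u=np.nonzero(cv2.inRange(hsv,(60,60,50),(88,255,255)))
c=np.array([.567,-.043]);d=ray('top',np.c_[u,v],.06)[:,:2]-c;r=np.linalg.norm(d,axis=1);d=d[(r<.105)&(r>.035)]
t=np.degrees(np.arctan2(d[:,1],d[:,0]))
print(np.histogram(t,bins=np.arange(-180,181,10)))
E
```

```text
clock: 3.95
position: [0.5785, -0.1094, 0.0412]
orientation: [[0.905, 0.425, 0.001], [0.425, -0.905, -0.0], [0.001, 0.0, -1.0]]
force: [-0.8, 0.4, -0.3]
gripper_width: -0.0002
gripper_force: 0.0
(array([ 0,  0,  0,  0,  0,  0,  0,  0,  0,  0,  0,  1,  1,  0,  0,  0,  0,
        0,  0,  9, 74,  7,  0,  0,  0,  0,  0,  0, 11, 77, 12,  0,  0,  0,
        0,  0]), array([-180, -170, -160, -150, -140, -130, -120, -110, -100,  -90,  -80,
        -70,  -60,  -50,  -40,  -30,  -20,  -10,    0,   10,   20,   30,
         40,   50,   60,   70,   80,   90,  100,  110,  120,  130,  140,
        150,  160,  170,  180]))
```

View pics/t1.png

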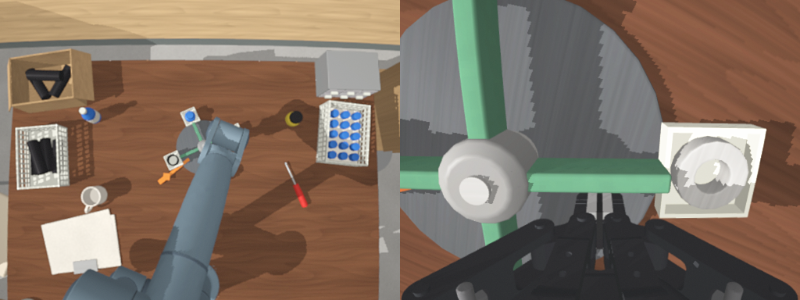

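The pictures show the wheel turned about 15°, with the fingertip behind the bearing spoke and all the parts in place. I'll get exact angles and work out the rest of the path.

```bash
cat >> h.py <<'E'
def spokes(a):
    hsv=cv2.cvtColor(a,cv2.COLOR_RGB2HSV);v,u=np.nonzero(cv2.inRange(hsv,(60,60,50),(88,255,255)))
    d=ray('top',np.c_[u,v],.06)[:,:2]-np.array([.567,-.043]);r=np.linalg.norm(d,axis=1);d=d[(r<.105)&(r>.04)]
    t=np.degrees(np.arctan2(d[:,1],d[:,0]))
    return [round(float(np.mean(t[(t//90)==k])),2) if ((t//90)==k).sum()>20 else None for k in(-2,-1,0,1)]
E
python3 - <<'E'
from h import *
print(spokes(np.load('top0.npy')),spokes(np.load('top1.npy')))
o=monitor.get_obs();R=np.array(o['orientation']);p=o['position']
c=np.array([.567,-.043]);q=R[:2,:2].T@(p[:2]-c);print(q)
for al in range(0,17,2):
    a=np.radians(al);w=np.array([[np.cos(a),np.sin(a)],[-np.sin(a),np.cos(a)]])@q
    print(al,np.round((w-q)/.3,4),round(-al/60,3))
E
```

```text
[-169.96, -79.73, 10.08, 100.29] [None, None, 24.64, 114.93]
[-0.01800034  0.06489541]
0 [0. 0.] 0.0
2 [0.0076 0.002 ] -0.033
4 [0.0152 0.0037] -0.067
6 [0.0229 0.0051] -0.1
8 [0.0307 0.0062] -0.133
10 [0.0385 0.0071] -0.167
12 [0.0463 0.0077] -0.2
14 [0.0541 0.0081] -0.233
16 [0.0619 0.0082] -0.267
```

```bash
python3 -m creep '[{"xyz":[0.008,0.002,0],"yaw":-0.033,"fingers":1},{"xyz":[0.015,0.004,0],"yaw":-0.067,"fingers":1},{"xyz":[0.023,0.005,0],"yaw":-0.1,"fingers":1},{"xyz":[0.031,0.006,0],"yaw":-0.133,"fingers":1},{"xyz":[0.0385,0.007,0],"yaw":-0.167,"fingers":1},{"xyz":[0.046,0.008,0],"yaw":-0.2,"fingers":1},{"xyz":[0.050,0.008,0],"yaw":-0.217,"fingers":1},{"xyz":[0.054,0.008,0],"yaw":-0.233,"fingers":1},{"xyz":[0.054,0.008,0],"yaw":-0.233,"fingers":1},{"xyz":[0.054,0.008,0],"yaw":-0.233,"fingers":1}]'
python3 - <<'E'
from h import *
print(spokes(cams.snapshot('top')))
E
```

```text
clock: 5.05
position: [0.5939, -0.1048, 0.0407]
orientation: [[0.776, 0.631, 0.0], [0.631, -0.776, 0.0], [0.0, -0.0, -1.0]]
force: [0.4, -0.0, 0.5]
gripper_width: -0.0002
gripper_force: 0.3
[None, None, 38.35, 128.04]
```

The wheel is within about 0.5° of the arrow's line. I'll back off from the spoke and lift out.

```bash
python3 -m creep '[{"xyz":[-0.03,-0.01,0],"yaw":0,"fingers":1},{"xyz":[-0.05,-0.02,0],"yaw":0,"fingers":1},{"xyz":[-0.05,-0.02,0],"yaw":0,"fingers":1},{"xyz":[-0.05,-0.02,-0.1],"yaw":0,"fingers":1},{"xyz":[-0.05,-0.02,-0.25],"yaw":0,"fingers":1},{"xyz":[-0.05,-0.02,-0.4],"yaw":0,"fingers":1},{"xyz":[-0.05,-0.02,-0.6],"yaw":0,"fingers":1},{"xyz":[-0.2,0.3,-0.6],"yaw":0,"fingers":1},{"xyz":[-0.5,0.6,-0.6],"yaw":0,"fingers":1},{"xyz":[-0.5,0.6,-0.6],"yaw":0,"fingers":1},{"xyz":[-0.5,0.6,-0.6],"yaw":0,"fingers":1},{"xyz":[-0.5,0.6,-0.6],"yaw":0,"fingers":1}]'
python3 - <<'E'
from h import *
a=cams.snapshot('top');print(spokes(a))
cv2.imwrite('pics/t2.png',cv2.resize(a[100:280,80:380,::-1],(800,480)))
E
```

```text
clock: 6.3
position: [0.5906, -0.3426, 0.221]
orientation: [[0.777, 0.629, 0.001], [0.629, -0.777, -0.001], [-0.0, 0.001, -1.0]]
force: [-0.1, 0.1, -0.0]
gripper_width: 0.0002
gripper_force: 0.0
[-142.36, -52.69, 38.19, 127.99]
```

View pics/t2.png

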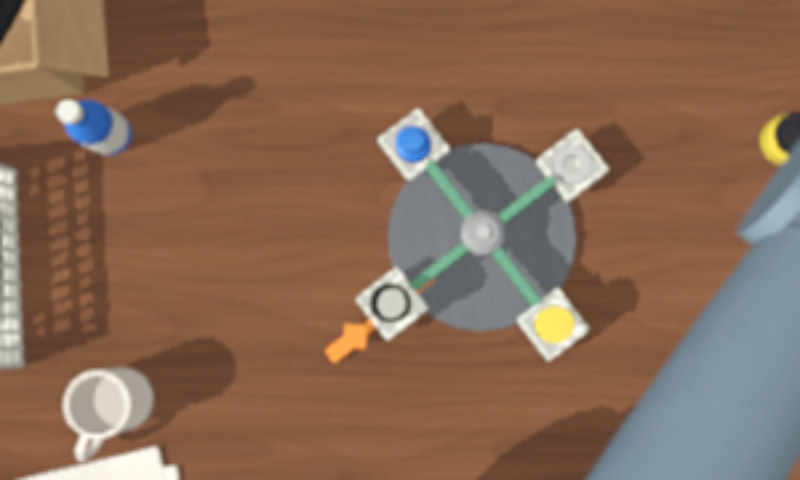

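The sleeve's tray at (391,302) is in line with the arrow at (350,340). All four parts are upright in their trays and the hand is clear.

```bash
python3 -c "
from cell import job
print(job.hand_in())"
```

```text
the job is handed in; nothing more can be done
None
```

I turned the carousel about 28° anticlockwise, which brought the black sleeve's tray to within about 1° of the arrow's line. The last picture shows all four parts upright and the hand clear. I've handed the job in, but the hand-in returned no verdict.

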